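# Hold the drawer front while it is screwed on

## Task

Pick up the low drawer front (the one as tall as the box, not the tall one) by its wooden pull, with a light grip of no more than about 40 N, since the wood is soft, and stand it on the cradle's board, flat and centred against the open end of the drawer box, pull outwards. Press it steadily and squarely so that the box slides about 10 mm back against its springs (about 8 N, the brass tabs between the brass pins), without ever shoving hard, and keep that pressure for at least three seconds. Finish while still holding and pressing it there, so that I can drive the screws; leave everything else where it is.

Things in the scene. Friction and masses are not known exactly. Their poses are not given: they have to be found in the camera images.
- front: pale wooden drawer front standing upright: plate 12 mm thick (x), 110 mm wide (y), 60 mm tall (z), with a full-height darker pull 22 mm wide (y) down the middle of its outer side. Origin: centre of the plate's underside, z up; flat back face at x = +6 mm, pull from x = -6 to -46 mm. 0.13 kg. The one to fit; gripped at x = -28 mm along y the fingers clear the plate.
- front_back (a point): the middle of the lower edge of the low front's flat back face (x = +6 mm, y = 0, z = 0 in its frame); axes as the front
- deep_front: pale wooden drawer front standing upright: plate 12 mm thick (x), 110 mm wide (y), 95 mm tall (z), with a full-height darker pull 22 mm wide (y) down the middle of its outer side. Origin: centre of the plate's underside, z up; flat back face at x = +6 mm, pull from x = -6 to -46 mm. 0.19 kg. For another drawer: leave alone. The two may stand in either place.
- cradle: fixed plywood board 130 mm wide (y), 12 mm thick, on the table, from x = -70 to +235 mm. Origin: table height, below the middle of the resting box's open end; +x points into the box (press this way), z up. Before the open end are 70 mm of bare board. Rails, tops 42 mm above the table, from x = 35 to 195 mm, outer faces at y = +-58 mm; back block at x = 203 to 233 mm, 67 mm high
- mouth (a point): the middle of the lower edge of the box's open end, 13 mm above the table; it moves with the box; +x points into the box, y across, z up. The front's back face belongs here, centred, its lower edge on the board 1 mm below
- box (a joint): how far (m) the drawer box is pushed along cradle +x: 0 at rest, stop at 0.022; springs resist with 800 N/m (8 N at 0.010). Box: pale wood, 160 mm long, 90 wide, 56 tall, walls 8, underside 13 mm above the table, open on top and at the end facing the robot. The brass tab on each side is between the two brass pins of the rail from 0.0065 to 0.014
- bobbin: empty wooden bobbin standing on end, 42 mm across, 50 mm tall, origin under its centre; bystander
- bobbin2: a second such bobbin, paler; bystander
- screwdriver: screwdriver with a wooden handle, about 200 mm long, lying on the table; bystander
- screw_tin: closed glass jar with a steel lid, 60 mm across, 55 mm tall, origin under its centre; bystander
- mug: white mug 84 mm across and 75 mm tall on a saucer; origin under its centre; bystander
- mushroom: dark wooden darning mushroom, 72 mm across, 80 mm tall, standing on its stem; bystander
Mind the look-alikes: they are no part of the job. What is shaped like the front but green or orange is not meant.

How it is judged:
By the outcome, as a careful person would: the job done as asked, in the order asked, and still so for the second after the job is handed in, while the arm keeps its last pose, push and grip.
It also fails if it takes over 51 s, if anything falls off the work surface, if the arm or the gripper's body presses on something with over 40 N, if the wrist force passes 120 N, or if a joint passes its speed limit or range.

## Robot

A 6-joint arm with a two-finger parallel gripper is mounted at the origin on the work surface. World frame = base frame: x ahead of the robot, y to its left, z up, the work surface at z = 0. Lengths are in mm, angles in degrees, forces in N, time in s.
With the tool pointing down it reaches from about 350 to 775 mm from the base axis. Payload 5.5 kg.
Tool frame: the origin (TCP) lies between the finger pads; the fingertips stand 17 mm ahead of it and the grasp point (between the pads) lies 2 mm behind it; z points along the fingers, y is the line along which they close (so a half turn about z gives the same grasp; the last joint's range is limited). The gripper opens to 85 mm and grips with 20 to 120 N. Pads are 22 mm wide; open, the fingers measure 114 mm over their backs; the gripper's body (76 mm by 85 mm) begins 54 mm behind the grasp point. The pads swing forward as they close: fully open they stand 13 mm farther back than shut.
Start: joints at [59.381, 17.945, 2.641, 74.691, 0, 82.002], TCP at [221.186, 530.798, 248.323] pointing down, gripper open.
Joint ranges: [-158.12, 158.12], [-49.38, 96.58], [-58.88, 72.47], [-126.05, 133.96], [-84.25, 85.87], [-180, 180]. Speed limits (degrees/s): [147.25, 147.25, 180, 180, 180, 180].

## Interface

Orientations are given as a 3x3 rotation matrix whose columns are the frame's x, y, z axes.
In Python, from station import get_state, get_image, camera_info, sign_off gives the robot as it stands. The module is installed in compiled form; this text tells all that it offers.
- The arm moves only by the shell command python3 -m handwheel 'ROWS' [FORCE]. ROWS is JSON, a list of rows, each a list of 5 numbers: the finger opening in cm, from 0 to 8.54, then the shift along the tool's x, y, z in cm, then the turn about the tool's z in degrees. In form: [[jaw, dx, dy, dz, turn], ...]. A call has 1 to 12 rows; each row shifts and turns the commanded pose from where the row before left it, along the tool's axes as they then stand; what a row does not reach is not made up. A row lasts 1/8 s, in which the tool goes at most 62.5 mm and 10.7 degrees, less where a joint would pass 70% of its speed; a pose out of reach is approached as far as the arm can. A call is refused whole if a number of a shift passes 6.25 or a number of a turn 10.7, either way. A call with a gripper value outside its range is refused whole. The fingers move at their own pace and stop on an object; FORCE is the grip in N (left out, the last holds). Time passes only in rows, so rows that do not move let the fingers close. It gives the time, the measured TCP pose, the force, the opening and the grip force at its end, in the units of the state.
- get_state(): the state, without advancing time (a new reading comes with each control period).
- get_image(name): name is "scene" or "top" or "wrist"; returns (picture, depth): 480x640x3 uint8, blue, green, red; 480x640 float32, mm along the optical axis (not along the pixel's ray), 0 where there is no reading.
- camera_info(name): a dict with "vertical_fov" (degrees; the focal length in pixels is half the picture's height over the tangent of half this angle, whatever the lens; pixels are square), "cx", "cy" (the principal point, pixels), "rvec" (rotation vector, rad) and "tvec" (3), from world to camera coordinates, as OpenCV has them; the wrist camera has in their place "tool_from_camera" (4x4, takes a point from camera to tool coordinates, whose origin is the TCP and whose axes are the flange's). Camera axes: x right, y down, z forward; pixel columns grow to the right and rows downward; lengths in mm; the calibration is good to about 2 mm. A picture is of the moment at which its call begins: read the wrist's pose just before it. camera_info takes no time and is no camera call.
- sign_off(): hands the job in; it is judged then, once.
The state is a dict: "time": time; "joint_positions": joint angles; "joint_vel": joint speeds; "tau": joint torques, N m; "position": TCP position; "ee_rot": TCP orientation; "force": force on the tool from outside, world axes, zero at the start; "moment": the same for the moment, N m; "finger_gap": finger opening in mm; "grip_force": force on a finger pad.
Only numpy, scipy, OpenCV 4.12 (cv2) and the standard library are available. Lean on these libraries where they do the work, as an engineer would, in place of code of your own. Each camera call takes 0.05 s, during which the arm holds its last target. There are 200 camera calls.

## Working session

There is one attempt and no reset: what is moved stays moved. The work goes in short steps, Python scripts to look and compute and a shell command to move; the robot and the scene stay as the last step left them, time stands still between calls to the robot, and variables do not carry over. Pictures are saved under pics/ and viewed, at most 10 in all, crops included, and the job is handed in when it is done.

```bash
mkdir -p pics; cat > h.py <<'E'
import numpy as np, cv2
from station import get_state,get_image,camera_info
def cam(n,st=None):
    c=camera_info(n); f=240/np.tan(np.radians(c["vertical_fov"])/2)
    if n=="wrist":
        T=np.eye(4);T[:3,:3]=st["ee_rot"];T[:3,3]=st["position"]
        T=T@np.array(c["tool_from_camera"]); R=T[:3,:3];o=T[:3,3]
    else:
        R=cv2.Rodrigues(np.array(c["rvec"],float))[0].T;o=-R@np.array(c["tvec"],float).ravel()
    return f,c["cx"],c["cy"],R,o
def ray(C,u,v,z):
    f,cx,cy,R,o=C; d=R@np.array([(u-cx)/f,(v-cy)/f,1]); return o+d*(z-o[2])/d[2]
def cloud(C,D):
    f,cx,cy,R,o=C; v,u=np.mgrid[:480,:640]
    P=np.stack([(u-cx)/f*D,(v-cy)/f*D,D],-1)@R.T+o; P[D<=0]=np.nan; return P
E
python3 - <<'E'
from h import *
s=get_state();print(s)
for n in("top","scene"):
    im,d=get_image(n);cv2.imwrite(f"pics/{n}0.png",im);np.savez(f"{n}0.npz",im=im,d=d);print(camera_info(n),(d>0).mean())
E
```

```text
{'time': 0.0, 'joint_positions': array([ 5.93817718e+01,  1.79925422e+01,  2.57930180e+00,  7.46894617e+01,
       -4.07652119e-04,  8.20034787e+01]), 'joint_vel': array([ 0.01022818,  0.07772525, -0.04021768,  0.02509386,  0.03670243,
       -0.0504064 ]), 'tau': array([-2.69364682e-04, -4.80629897e+01,  2.98532510e+01,  1.94321066e-02,
       -1.10445735e-04, -5.81575918e-06]), 'position': array([220.93076982, 530.37211582, 247.40816657]), 'ee_rot': array([[-9.23064451e-01,  3.84644248e-01, -9.06818843e-04],
       [ 3.84645240e-01,  9.23063188e-01, -1.54620365e-03],
       [ 2.42312752e-04, -1.77604918e-03, -9.99998393e-01]]), 'force': array([ 0.77457944,  0.21471584, -0.23524219]), 'moment': array([-0.00023172, -0.01219468,  0.00079363]), 'grip_force': 0.0, 'finger_gap': 85.30367852053277}
{'vertical_fov': 56.508196411878345, 'cx': 319.33096242783034, 'cy': 240.391337481638, 'rvec': array([ 2.2220231 , -2.16091635,  0.07299055]), 'tvec': array([ -53.24191319,  521.3693194 , 1409.80801295])} 0.9959375
{'vertical_fov': 54.30314688682378, 'cx': 329.8087833663791, 'cy': 243.6274630899278, 'rvec': array([ 2.02220252,  0.9856387 , -0.49953942]), 'tvec': array([-260.65639924, -210.27044297, 1538.24512971])} 0.9960384114583334
```

View pics/top0.png

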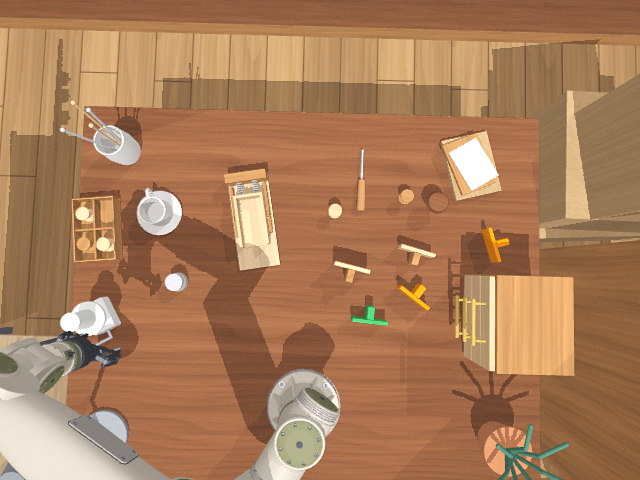

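View pics/scene0.png

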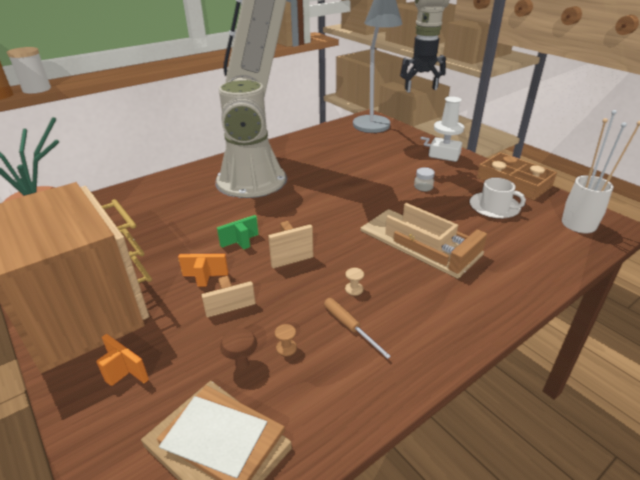

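Top view: the pale fronts stand at about (352,268) and (417,250), and the cradle runs from (262,265) to (245,175). The green one (370,317) and the orange ones (413,294) and (494,244) are decoys. Scene view: the pale plate at (291,245) looks taller than the one at (229,298), which would be (417,250) in the top view. I'll check this with heights and an enlarged crop.

```bash
python3 - <<'E'
from h import *
z=np.load("top0.npz");P=cloud(cam("top"),z["d"]);im=z["im"]
for n,(u0,u1,v0,v1) in dict(A=(328,376,245,290),B=(392,442,234,272)).items():
    Q=P[v0:v1,u0:u1].reshape(-1,3); q=Q[Q[:,2]>15]
    top=np.percentile(q[:,2],90); t=q[q[:,2]>top-12]
    r=cv2.minAreaRect(t[:,:2].astype(np.float32)); print(n,top,len(t),r)
    for c in t[:,:2],: print(c.min(0),c.max(0))
Q=P[160:275,220:290].reshape(-1,3)
for a,b in((6,30),(35,62),(62,80)):
    q=Q[(Q[:,2]>a)&(Q[:,2]<b)]; print(a,b,len(q),np.median(q[:,2]),cv2.minAreaRect(q[:,:2].astype(np.float32)))
print("table",np.nanmedian(P[330:350,400:440,2]))
c=np.load("scene0.npz")["im"][200:340,170:340]
cv2.imwrite("pics/crop1.png",cv2.resize(c,None,fx=4,fy=4,interpolation=cv2.INTER_CUBIC)[:560,:680])
E
```

```text
A 97.45811343246073 246 ((420.6452941894531, -135.47589111328125), (109.80424499511719, 51.91210174560547), 77.61351776123047)
[ 394.95589443 -193.70477191] [457.07837955 -87.23217502]
B 62.39395898584217 243 ((478.3143615722656, -339.9896240234375), (110.72097778320312, 52.07986068725586), 74.58381652832031)
[ 452.15417422 -398.35251772] [ 516.14946141 -291.6955675 ]
6 30 2503 14.027444984861177 ((595.8237915039062, 172.48080444335938), (360.3071594238281, 222.7908477783203), 1.7818247079849243)
35 62 659 43.34209670898667 ((615.255126953125, 182.0159912109375), (233.44200134277344, 130.1466522216797), 9.789950370788574)
62 80 714 67.07006997258395 ((615.0371704101562, 183.36233520507812), (231.9468994140625, 128.53036499023438), 8.948495864868164)
table -0.10592422091872322
```

View pics/crop1.png

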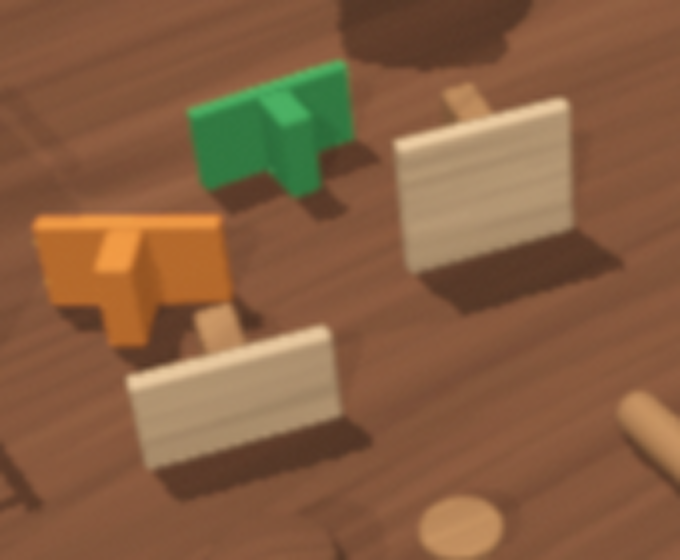

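The low front is B, top view (417,250) and scene (229,298): the depth height is 62 mm and it is pale. A at (352,268) is 97 mm tall, so it is the deep front. The crop agrees: the pale lower-left plate is the wide, low one, and the orange and green ones are decoys. Next I'll go over the cradle for a close look on the way.

```bash
cat >> h.py <<'E'
def go(p,yaw=None):
    "tool-axis shift (cm) and turn to TCP p, tool y at yaw deg (turn applied with the shift)"
    s=get_state();R=s["ee_rot"];d=R.T@(np.array(p,float)-s["position"])/10
    y=np.degrees(np.arctan2(R[1,1],R[0,1])); t=0 if yaw is None else -((yaw-y+90)%180-90)
    print("pos",s["position"].round(1),"yaw",round(y,2),"shift",d.round(3),"turn",round(t,2),"t",s["time"],"F",s["force"].round(1),"j",s["joint_positions"].round(0))
E
python3 - <<'E'
from h import *
print(np.round(camera_info("wrist")["tool_from_camera"],3),camera_info("wrist")["vertical_fov"])
go([470,150,330])
E
```

```text
[[ 0.00000e+00 -9.47000e-01 -3.23000e-01  8.33310e+01]
 [ 1.00000e+00  0.00000e+00  1.00000e-03  9.49000e-01]
 [-1.00000e-03 -3.23000e-01  9.47000e-01 -1.24563e+02]
 [ 0.00000e+00  0.00000e+00  0.00000e+00  1.00000e+00]] 65.73797664565852
pos [221.  530.4 247.5] yaw 67.38 shift [-37.618 -25.548  -8.216] turn 0 t 0.1 F [-0.2  0.4  0.1] j [59. 18.  3. 75. -0. 82.]
```

```bash
python3 -m handwheel '[[8.5,-4.7,-3.2,-1.0,0],[8.5,-4.7,-3.2,-1.0,0],[8.5,-4.7,-3.2,-1.0,0],[8.5,-4.7,-3.2,-1.0,0],[8.5,-4.7,-3.2,-1.0,0],[8.5,-4.7,-3.2,-1.0,0],[8.5,-4.7,-3.2,-1.0,0],[8.5,-4.7,-3.2,-1.0,0],[8.5,0,0,0,-10],[8.5,0,0,0,-10],[8.5,0,0,0,-10],[8.5,0,0,0,0]]'
python3 - <<'E'
from h import *
s=get_state();im,d=get_image("wrist");cv2.imwrite("pics/w1.png",im);np.savez("w1.npz",im=im,d=d,p=s["position"],R=s["ee_rot"])
go(s["position"])
P=cloud(cam("wrist",s),d);zz=P[...,2]
cv2.imwrite("pics/w1h.png",np.clip(zz*3,0,255).astype(np.uint8))
for a,b in((9,18),(38,46),(60,80),(64,74)):
    m=(zz>a)&(zz<b); n,l,st,c=cv2.connectedComponentsWithStats(m.astype(np.uint8))
    for i in range(1,n):
        if st[i,4]>300:
            q=P[l==i]; print(a,b,st[i],np.median(q[:,2]).round(1),[np.round(x,1) for x in cv2.minAreaRect(q[:,:2].astype(np.float32))])
E
```

```text
time: 1.6
position: [469.6, 149.7, 327.9]
ee_rot: [[-0.992, -0.126, -0.001], [-0.126, 0.992, -0.0], [0.001, 0.0, -1.0]]
force: [-0.6, 0.6, -0.8]
finger_gap: 84.8
grip_force: 0.0
pos [469.6 149.8 328. ] yaw 97.19 shift [ 0.002 -0.009  0.006] turn 0 t 1.65 F [ 0.8  0.3 -0.2] j [ 8.  8.  1. 83.  0.  1.]
9 18 [ 68  86  52  65 304] 13.9 [array([ 431.4, -112.4]), array([79. , 29.5]), np.float64(35.0)]
9 18 [ 267  152  111  206 8134] 11.2 [array([569.5, 176.8]), array([275.6, 129.9]), np.float64(9.9)]
9 18 [310 227  46  56 517] 17.5 [array([556.8, 186.3]), array([76.3, 46. ]), np.float64(53.2)]
9 18 [298 259  37  48 443] 17.5 [array([597. , 165.8]), array([66.6, 46. ]), np.float64(4.7)]
9 18 [ 495  263  109   94 2856] 11.5 [array([595.2, 473. ]), array([123.4, 142. ]), np.float64(58.6)]
9 18 [ 49 271  26  70 414] 14.6 [array([ 673.7, -154.7]), array([102.1,  22.5]), np.float64(11.0)]
9 18 [328 288  29  35 340] 17.5 [array([624.9, 205.1]), array([51.7, 37. ]), np.float64(9.2)]
38 46 [ 50  84  57  70 340] 42.0 [array([ 430.9, -112.6]), array([79.7, 30.3]), np.float64(35.1)]
38 46 [367 245   8
[... 730 characters left out ...]
]), array([101.4,  82.9]), np.float64(54.3)]
60 80 [ 281  374  102   25 2156] 65.9 [array([716.9, 202.5]), array([ 31.8, 129.3]), np.float64(10.3)]
64 74 [ 29  82  64  75 513] 69.0 [array([ 431. , -112.9]), array([80.1, 30.5]), np.float64(34.9)]
64 74 [ 284  223   84  130 2332] 68.0 [array([582., 179.]), array([161.3,  90.2]), np.float64(10.0)]
64 74 [539 302  62  55 466] 69.0 [array([587.1, 460.6]), array([37.2, 82.5]), np.float64(57.4)]
64 74 [552 314  61  51 527] 69.1 [array([610.3, 499.8]), array([38.2, 75.6]), np.float64(62.2)]
64 74 [ 281  376  102   23 1909] 66.0 [array([717.1, 202.5]), array([ 31.5, 128.7]), np.float64(9.8)]<stdin>:5: RuntimeWarning: invalid value encountered in cast
```

View pics/w1.png

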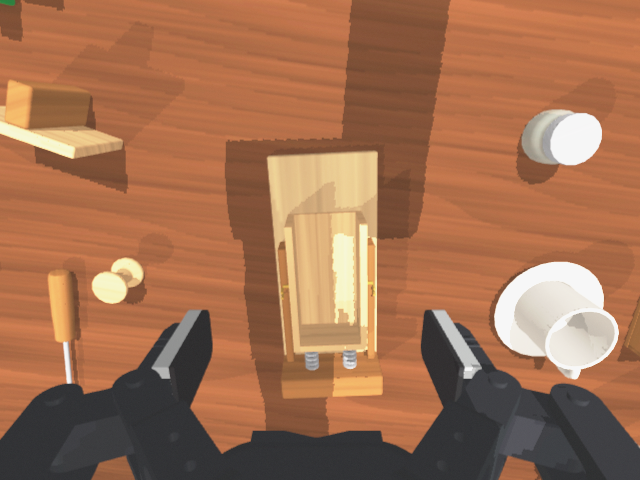

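The wrist view shows the cradle clearly: open end at about (320,212), bare board above it, back block at (332,385). Yaw is 10.0° and the mouth is near (502.4,164.8). The deep front is at the left (60,130). Now I'll go over the low front.

```bash
python3 -m handwheel '[[8.5,0.77,-6.05,0,0],[8.5,0.77,-6.05,0,0],[8.5,0.77,-6.05,0,0],[8.5,0.77,-6.05,0,0],[8.5,0.77,-6.05,0,0],[8.5,0.77,-6.05,0,0],[8.5,0.77,-6.05,0,0],[8.5,0.77,-6.05,0,0],[8.5,0,0,4,10.6],[7,0,0,4,10.6],[7,0,0,1,1.4],[7,0,0,0,0]]'
cat > look.py <<'E'
from h import *
import sys
s=get_state();im,d=get_image("wrist");n=sys.argv[1];cv2.imwrite(f"pics/{n}.png",im);np.savez(f"{n}.npz",im=im,d=d,p=s["position"],R=s["ee_rot"])
go(s["position"])
P=cloud(cam("wrist",s),d);zz=P[...,2]
m=(zz>50)&(zz<66); k,l,st,c=cv2.connectedComponentsWithStats(m.astype(np.uint8))
for i in range(1,k):
    if st[i,4]>300:
        q=P[l==i]; print(st[i],np.median(q[:,2]).round(1),[np.round(x,1) for x in cv2.minAreaRect(q[:,:2].astype(np.float32))])
E
python3 look.py w2
```

```text
time: 3.15
position: [470.9, -337.7, 238.3]
ee_rot: [[-0.965, 0.261, -0.001], [0.261, 0.965, 0.001], [0.001, 0.001, -1.0]]
force: [0.3, 0.2, 0.3]
finger_gap: 69.6
grip_force: 0.0
pos [ 471.4 -338.1  239.5] yaw 74.89 shift [0.059 0.024 0.116] turn 0 t 3.2 F [-0.1 -0.5  0.3] j [-44.  19.   2.  74.   0. -28.]
[  18    0  114  217 4688] 60.0 [array([ 345. , -478.8]), array([ 43.2, 165.6]), np.float64(89.7)]
[ 208   29  141  101 4150] 58.8 [array([ 369.4, -345.5]), array([110.1,  52.1]), np.float64(53.2)]
[536  49  23  59 688] 58.2 [array([ 414.6, -140.4]), array([ 4.6, 40. ]), np.float64(77.9)]
[ 256  192  126   61 3027] 58.7 [array([ 479.9, -337.5]), array([109.6,  52.7]), np.float64(76.6)]
[  38  280   92   94 2809] 58.3 [array([ 529.5, -597.8]), array([109.9,  54.9]), np.float64(17.0)]
[269 366  69  41 760] 60.9 [array([ 637.7, -394.4]), array([69.4, 40.4]), np.float64(70.9)]
```

View pics/w2.png

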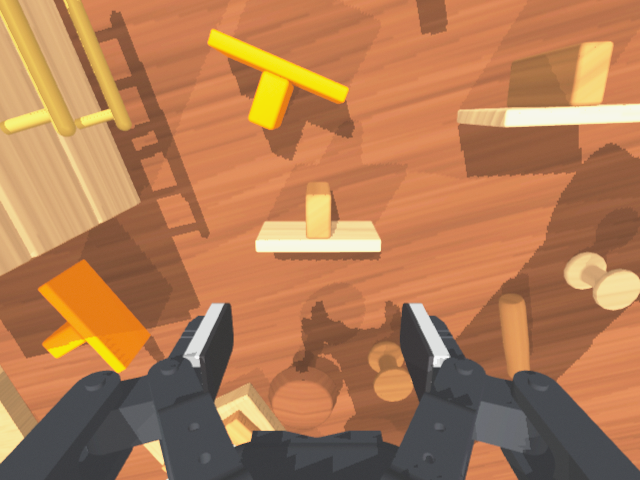

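Wrist view: the low front's plate is at (318,240) and its pull at (318,205), centred between the pads. The orange decoys are at (280,80) and (95,310) and the deep front is at the right (550,110). I'll refine the yaw with a line fit.

```bash
cat > fit.py <<'E'
from h import *
import sys
def fit(P,zlo,zhi,c,yaw,r=70):
    "fit front's back edge; returns front origin (x,y) and x-axis yaw"
    for _ in range(4):
        a=np.radians(yaw);X=np.array([np.cos(a),np.sin(a)]);Y=np.array([-X[1],X[0]])
        q=P[(P[...,2]>zlo)&(P[...,2]<zhi)];l=np.c_[(q[:,:2]-c)@X,(q[:,:2]-c)@Y]
        l=l[np.abs(l).max(1)<r]
        b=np.arange(-48,48,4);e=[(t+2,np.percentile(l[(l[:,1]>=t)&(l[:,1]<t+4),0],95)) for t in b if ((l[:,1]>=t)&(l[:,1]<t+4)).sum()>3]
        k,x0=np.polyfit(*zip(*e),1);yaw-=np.degrees(np.arctan(k))
        pl=l[l[:,0]>x0-8];pu=l[l[:,0]<x0-20]
        yc=(pl[:,1].min()+pl[:,1].max())/2
        c=c+X*(x0-6)+Y*yc
    return c,yaw,np.ptp(pl[:,1]),(pu[:,1].min()+pu[:,1].max())/2-yc,np.ptp(pu[:,1]),l[:,0].min()-x0
if __name__=="__main__":
    z=np.load("w2.npz");P=cloud(cam("wrist",dict(position=z["p"],ee_rot=z["R"])),z["d"])
    c,yaw,*o=fit(P,54,64,np.array([499.,-343.]),-14.)
    print(c.round(1),yaw,np.round(o,1))
    a=np.radians(yaw);g=c-28*np.array([np.cos(a),np.sin(a)])
    print("grip",g.round(1));go([*g,33],yaw+90)
E
python3 fit.py
```

```text
[ 497.7 -341.7] -14.183722422660763 [109.6   0.4  21.7 -50.4]
grip [ 470.6 -334.8]
pos [ 471.4 -338.1  239.5] yaw 74.89 shift [ 0.187  0.304 20.649] turn -0.93 t 3.2 F [-0.1 -0.5  0.3] j [-44.  19.   2.  74.   0. -28.]
```

```bash
python3 -m handwheel '[[7,0.1,0.15,4,-0.9],[7,0,0,5,0],[7,0,0,5,0],[6,0,0,3,0],[6,0,0,2,0],[6,0,0,1,0],[6,0,0,0.6,0],[6,0,0,0,0]]' 30; python3 look.py w3
```

```text
time: 4.2
position: [470.9, -336.7, 33.0]
ee_rot: [[-0.969, 0.247, 0.001], [0.247, 0.969, -0.001], [-0.001, -0.001, -1.0]]
force: [-0.1, -0.2, 1.2]
finger_gap: 60.0
grip_force: 0.0
pos [ 470.9 -336.8   33.2] yaw 75.7 shift [0.008 0.007 0.016] turn 0 t 4.25 F [-0.6  0.5  0.2] j [-44.  27. -16.  47.   0. -29.]
[  111     0   310   166 24270] 58.7 [array([ 381.3, -327.4]), array([79.1, 38.8]), np.float64(77.3)]
[ 233  320  167  124 9024] 58.5 [array([ 475.2, -337.2]), array([60.8, 45.4]), np.float64(77.0)]
[ 169  336   64   66 1500] 57.4 [array([ 460.7, -370.9]), array([14.3, 25.6]), np.float64(75.4)]
[ 401  336   64   66 1489] 57.4 [array([ 478.6, -299.4]), array([14.6, 25.4]), np.float64(76.4)]
[161 434  21  25 416] 58.8 [array([ 485.6, -391.7]), array([ 7.3, 11.8]), np.float64(77.8)]
[452 434  22  28 494] 58.8 [array([ 511.9, -293.2]), array([ 7.5, 13.4]), np.float64(78.9)]
```

View pics/w3.png

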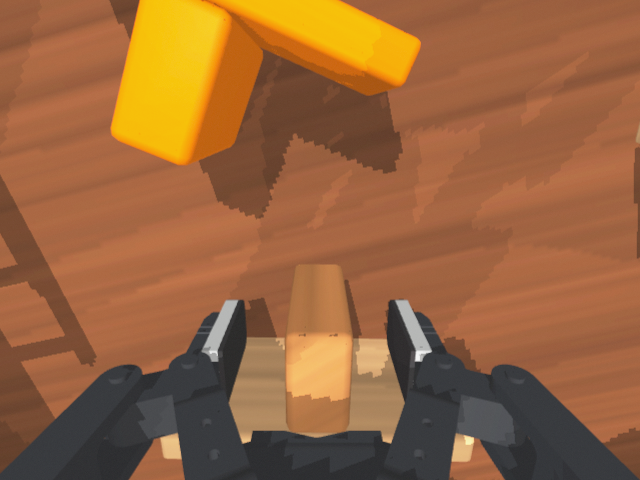

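The pull (320,330) is centred between the pads (212–245 and 388–430), and the plate is clear behind them. Closing at 30 N.

```bash
python3 - <<'E'
from h import *
z=np.load("w3.npz");C=cam("wrist",dict(position=z["p"],ee_rot=z["R"]))
print((np.array(z["R"]).T@(ray(C,320,334,60)-z["p"])).round(1))
E
python3 -m handwheel '[[3,0,0,0,0],[2.6,0,0,0,0],[2,0,0,0,0],[1.5,0,0,0,0],[1.5,0,0,0,0],[1.5,0,0,0,0],[1.5,0,0,0,0]]' 30
```

```text
[ 18.7   2.2 -27. ]
time: 5.12
position: [470.6, -336.6, 32.8]
ee_rot: [[-0.969, 0.247, 0.001], [0.247, 0.969, -0.001], [-0.001, -0.0, -1.0]]
force: [-0.2, -0.0, 6.0]
finger_gap: 21.6
grip_force: 30.5
```

```bash
python3 -m handwheel '[[1.5,0,0,-1,0],[1.5,0,0,-2,0],[1.5,0,0,-4,0],[1.5,0,0,-5,0],[1.5,0,0,-3,0],[1.5,0,0,-2,0],[1.5,0,0,0,0]]'
python3 -m handwheel '[[1.5,0.62,2,0,0],[1.5,1.25,4,0,0],[1.5,1.56,5,0,0],[1.5,1.56,5,0,0],[1.5,1.56,5,0,0],[1.5,1.56,5,0,0],[1.5,1.56,5,0,0],[1.5,1.56,5,0,0],[1.5,1.41,4.5,0,0],[1.5,1.09,3.5,0,0],[1.5,0.47,1.5,0,0],[1.5,0.39,1.24,0,0]]'
python3 -m handwheel '[[1.5,0,0,0,-6],[1.5,0,0,0,-8],[1.5,0,0,2,-7],[1.5,0,0,2,-3.3],[1.5,0,0,0,0],[1.5,0,0,0,0]]'
python3 look.py w4
```

```text
time: 6.0
position: [470.9, -336.9, 203.9]
ee_rot: [[-0.969, 0.247, 0.002], [0.247, 0.969, -0.002], [-0.003, -0.001, -1.0]]
force: [0.4, -0.1, -1.5]
finger_gap: 22.0
grip_force: 29.8
time: 7.5
position: [443.4, 153.3, 201.4]
ee_rot: [[-0.969, 0.247, -0.002], [0.247, 0.969, -0.0], [0.002, -0.001, -1.0]]
force: [-0.9, -0.0, -1.2]
finger_gap: 21.7
grip_force: 29.9
time: 8.25
position: [444.8, 152.3, 162.7]
ee_rot: [[-0.985, -0.171, 0.0], [-0.171, 0.985, 0.0], [-0.0, 0.0, -1.0]]
force: [-0.1, 0.0, -1.5]
finger_gap: 21.6
grip_force: 29.8
pos [445.1 152.4 163. ] yaw 99.9 shift [ 0.031 -0.007  0.031] turn 0 t 8.3 F [ 0.6  0.1 -1.6] j [  9.   9. -21.  60.   0.  -1.]
[612 442  28  38 655] 56.3 [array([591.2, 441.4]), array([ 7.4, 36.9]), np.float64(78.1)]
```

View pics/w4.png

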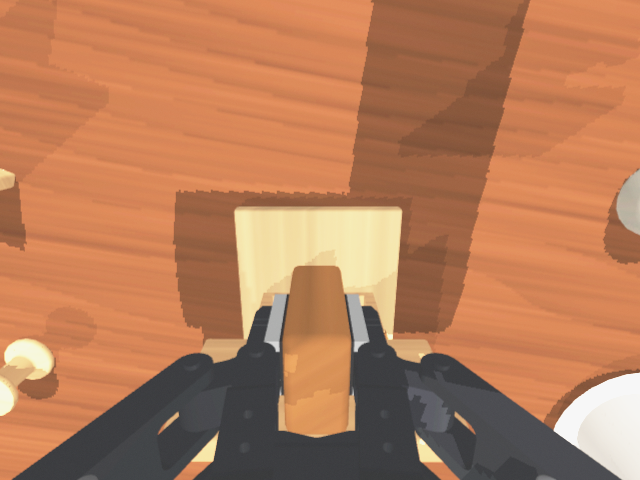

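The front is held squarely, with the pull at (318,340) and the plate edge along row 340. The bare board's near edge runs from (235,208) to (402,208) and looks centred. I'll check the lateral offset from the board corners and the plate corners.

```bash
python3 - <<'E'
from h import *
z=np.load("w4.npz");S=dict(position=z["p"],ee_rot=z["R"]);C=cam("wrist",S);R=z["R"];d=z["d"]
P=cloud(C,d);T=(P-z["p"])@R   # tool coords
m=(P[...,2]>8)&(P[...,2]<17)
# board edges by row & front edge by column
L=[];Rr=[]
for v in range(220,330,6):
    u=np.where(m[v,150:480])[0]+150; L.append(T[v,u.min(),:2]);Rr.append(T[v,u.max(),:2])
L=np.array(L);Rr=np.array(Rr)
kl=np.polyfit(L[:,0],L[:,1],1);kr=np.polyfit(Rr[:,0],Rr[:,1],1)
print("board side slopes deg",np.degrees(np.arctan([kl[0],kr[0]])),"y",L[:,1].mean(),Rr[:,1].mean(),"mid",(L[:,1].mean()+Rr[:,1].mean())/2)
F=[]
for u in range(245,395,5):
    v=np.where(m[150:260,u])[0]+150;F.append(T[v.min(),u,:2])
F=np.array(F);kf=np.polyfit(F[:,1],F[:,0],1);print("front edge slope",np.degrees(np.arctan(kf[0])),"x at y0",kf[1],"z",np.nanmedian(P[...,2][m]))
# held plate (top face at tool z ~ -27), pull
for a,b in((-32,-20),(-20,30)):
    h=(T[...,2]>a)&(T[...,2]<b)&(np.abs(T[...,1])<70)&(T[...,0]<60)
    q=T[h];pl=q[q[:,0]<-14];print(len(pl),pl.min(0),pl.max(0)) if len(pl) else 0
pu=T[270:330,285:355].reshape(-1,3);print("pull outer",np.nanmedian(T[310,300:335],0))
e=[T[345,u] for u in(208,215,420,426)];print(np.round(e,1))
E
```

```text
board side slopes deg [-0.02233727 -0.12058772] y -61.77014893666665 66.85183180450898 mid 2.5408414339211625
front edge slope 0.03955680375820537 x at y0 10.580143892957471 z 11.04196591776872
1978 [-36.33739069 -53.55291219 -27.54620224] [-14.0006829   55.52261437 -20.00169381]
1697 [-25.47806345 -53.59442587 -19.99117356] [-21.71289825  55.49656189  29.97528699]
pull outer [16.1642223   1.21831873 -8.90750949]
[[-23.4 -50.8  26.9]
 [-23.9 -47.6  27.6]
 [-24.2  51.   27.9]
 [-23.8  53.7  27.5]]
```

```bash
python3 -m handwheel '[[1.5,0,0.07,2,0],[1.5,0,0,4,0],[1.5,0,0,2.5,0],[1.5,0,0,1.5,0],[1.5,0,0,0.8,0],[1.5,0,0,0,0],[1.5,0,0,0,0]]'
cat > rel.py <<'E'
from h import *
import sys
s=get_state();im,d=get_image("wrist");n=sys.argv[1];cv2.imwrite(f"pics/{n}.png",im);np.savez(f"{n}.npz",im=im,d=d,p=s["position"],R=s["ee_rot"])
go(s["position"],100)
C=cam("wrist",s);P=cloud(C,d);T=(P-s["position"])@s["ee_rot"]
m=(P[...,2]>7)&(P[...,2]<17)&(np.abs(T[...,1])<75)
yl=[T[v][m[v]][:,1] for v in range(480) if m[v].sum()>60]
rows=[v for v in range(480) if m[v].sum()>60];print("board rows",rows[0],rows[-1])
a=np.array([(y.min(),y.max()) for y in yl]);k=np.median(a,0);print("board y",k,"mid",k.mean())
q=T[(T[...,2]>-31)&(T[...,2]<-22)&(T[...,0]<-14)&(T[...,0]>-40)&(np.abs(T[...,1])<60)]
print("plate top y",q[:,1].min(),q[:,1].max(),"mid",(q[:,1].min()+q[:,1].max())/2,"x",q[:,0].min(),q[:,0].max(),"z",np.median(q[:,2]))
for lo,hi in((64,72),(38,45)):
    b=T[(P[...,2]>lo)&(P[...,2]<hi)&(T[...,0]<-36)&(np.abs(T[...,1])<70)]
    if len(b)>20: print(lo,"n",len(b),"y",b[:,1].min(),b[:,1].max(),"mid",(b[:,1].min()+b[:,1].max())/2,"x",b[:,0].max())
E
python3 rel.py w5
```

```text
time: 9.18
position: [445.2, 153.5, 55.2]
ee_rot: [[-0.985, -0.173, 0.002], [-0.173, 0.985, 0.0], [-0.002, 0.0, -1.0]]
force: [0.0, 0.5, -1.2]
finger_gap: 21.8
grip_force: 29.9
pos [445.3 153.5  55.2] yaw 99.98 shift [ 0.004 -0.     0.002] turn -0.02 t 9.225 F [ 0.4  0.1 -0.6] j [  9.  15. -30.  44.   0.  -1.]
board rows 261 339
board y [-63.02308003  65.36879977] mid 1.1728598679451494
plate top y -43.35502603749061 54.42297096392578 mid 5.533972463217584 x -35.90361815432654 -14.019321828780539 z -26.06650023232309
```

View pics/w5.png

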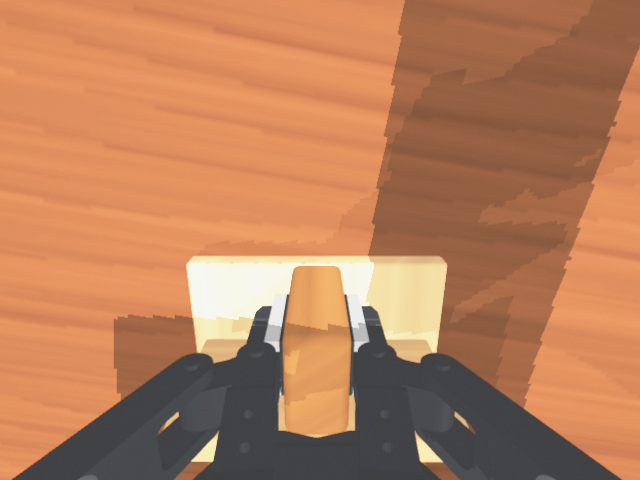

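The board edge (190–447) and the plate (203–432) share a middle at column 318, and the depth offsets agree to 0.3 mm. Lowering onto the board.

```bash
python3 -m handwheel '[[1.5,0,0,0.5,0],[1.5,0,0,0.3,0],[1.5,0,0,0.1,0],[1.5,0,0,0,0],[1.5,0,0,0,0]]'
python3 -m handwheel '[[1.5,0,0,0.05,0],[1.5,0,0,0,0],[1.5,0,0,0,0]]'
python3 -m handwheel '[[1.5,0,0,0.05,0],[1.5,0,0,0,0],[1.5,0,0,0,0]]'
```

```text
time: 9.85
position: [444.5, 153.4, 45.3]
ee_rot: [[-0.985, -0.173, 0.0], [-0.173, 0.985, 0.0], [-0.0, 0.0, -1.0]]
force: [0.2, 0.4, -1.7]
finger_gap: 21.3
grip_force: 29.9
time: 10.22
position: [444.5, 153.4, 44.8]
ee_rot: [[-0.985, -0.173, 0.0], [-0.173, 0.985, 0.0], [-0.0, 0.0, -1.0]]
force: [-0.7, -0.6, -1.4]
finger_gap: 21.6
grip_force: 29.9
time: 10.6
position: [444.4, 153.4, 44.8]
ee_rot: [[-0.985, -0.173, 0.0], [-0.173, 0.985, 0.0], [-0.0, 0.0, -1.0]]
force: [-2.7, -0.8, 6.0]
finger_gap: 21.5
grip_force: 30.7
```

```bash
python3 -m handwheel '[[1.5,0,0,-0.03,0],[1.5,-0.5,0,0,0],[1.5,-0.6,0,0,0],[1.5,-0.6,0,0,0],[1.5,-0.3,0,0,0],[1.5,0,0,0,0],[1.5,0,0,0,0]]'
python3 -m handwheel '[[1.5,-0.2,0,0,0],[1.5,0,0,0,0],[1.5,0,0,0,0]]'
python3 -m handwheel '[[1.5,-0.2,0,0,0],[1.5,-0.1,0,0,0],[1.5,0,0,0,0],[1.5,0,0,0,0]]'
python3 rel.py w6
```

```text
time: 11.48
position: [463.9, 156.7, 44.8]
ee_rot: [[-0.985, -0.173, -0.001], [-0.173, 0.985, -0.0], [0.001, -0.0, -1.0]]
force: [-4.2, -1.1, 7.1]
finger_gap: 21.7
grip_force: 31.0
time: 11.85
position: [464.0, 156.8, 44.8]
ee_rot: [[-0.985, -0.173, -0.004], [-0.173, 0.985, -0.001], [0.004, -0.0, -1.0]]
force: [-9.2, -1.8, 13.7]
finger_gap: 21.8
grip_force: 31.9
time: 12.35
position: [467.9, 157.5, 44.8]
ee_rot: [[-0.985, -0.173, -0.002], [-0.173, 0.985, -0.0], [0.002, -0.0, -1.0]]
force: [-7.4, -1.1, 9.3]
finger_gap: 21.6
grip_force: 31.3
pos [468.  157.5  44.8] yaw 99.98 shift [0.004 0.004 0.001] turn -0.02 t 12.4 F [-6.1 -1.   9.3] j [  9.  18. -28.  44.  -0.  -1.]
board rows 223 344
board y [-63.01144677  65.22645657] mid 1.1075049011078093
plate top y -52.82985500814536 46.20495306834887 mid -3.3124509698982436 x -39.9903758978619 -14.012530501160265 z -26.032373366190576
64 n 309 y -44.141638294571294 46.25063210295875 mid 1.0544969041937264 x -37.373670946564815
```

```bash
python3 -m handwheel '[[1.5,0,0,-0.04,0],[1.5,0,0,0,0],[1.5,0,0,0,0]]'
python3 -m handwheel '[[1.5,0,0,-0.03,0],[1.5,0,0,0,0],[1.5,0,0,0,0]]'
```

```text
time: 12.78
position: [468.5, 157.6, 44.8]
ee_rot: [[-0.985, -0.173, -0.001], [-0.173, 0.985, -0.0], [0.001, 0.0, -1.0]]
force: [-4.4, 0.1, 3.3]
finger_gap: 21.7
grip_force: 30.7
time: 13.15
position: [469.3, 157.7, 45.1]
ee_rot: [[-0.985, -0.173, 0.0], [-0.173, 0.985, 0.0], [-0.0, 0.0, -1.0]]
force: [-1.7, 0.6, -1.7]
finger_gap: 21.9
grip_force: 29.8
```

```bash
python3 -m handwheel '[[1.5,0,0,0.02,0],[1.5,-0.1,0,0,0],[1.5,0,0,0,0],[1.5,0,0,0,0]]'
python3 -m handwheel '[[1.5,-0.1,0,0,0],[1.5,-0.1,0,0,0],[1.5,0,0,0,0],[1.5,0,0,0,0]]'
python3 -m handwheel '[[1.5,-0.1,0,0,0],[1.5,-0.1,0,0,0],[1.5,0,0,0,0],[1.5,0,0,0,0]]'
```

```text
time: 13.65
position: [470.0, 157.8, 45.0]
ee_rot: [[-0.985, -0.173, -0.0], [-0.173, 0.985, 0.0], [0.0, 0.0, -1.0]]
force: [-1.1, 0.1, -1.8]
finger_gap: 21.4
grip_force: 29.8
time: 14.15
position: [471.8, 158.2, 45.0]
ee_rot: [[-0.985, -0.173, -0.0], [-0.173, 0.985, -0.0], [0.0, 0.0, -1.0]]
force: [-3.4, -1.0, 0.2]
finger_gap: 21.4
grip_force: 30.0
time: 14.65
position: [473.7, 158.5, 45.0]
ee_rot: [[-0.985, -0.173, -0.0], [-0.173, 0.985, -0.0], [0.0, 0.0, -1.0]]
force: [-5.0, -2.1, 0.5]
finger_gap: 21.6
grip_force: 30.1
```

```bash
python3 -m handwheel '[[1.5,-0.1,0,0,0],[1.5,-0.1,0,0,0],[1.5,-0.1,0,0,0],[1.5,-0.1,0,0,0],[1.5,0,0,0,0],[1.5,0,0,0,0]]'
python3 rel.py w7
python3 - <<'E'
from h import *
z0=np.load("scene0.npz");im,d=get_image("scene");np.savez("scene1.npz",im=im,d=d)
a=np.hstack([cv2.resize(i[195:280,355:495],None,fx=2.8,fy=2.8,interpolation=cv2.INTER_CUBIC) for i in(z0["im"],im)])
cv2.imwrite("pics/s1.png",a)
t0=np.load("top0.npz");it,dt=get_image("top");np.savez("top1.npz",im=it,d=dt)
C=cam("top");a=np.radians(10);X=np.array([np.cos(a),np.sin(a)]);Y=np.array([-X[1],X[0]])
for D in(t0["d"],dt):
    P=cloud(C,D);l=np.stack([(P[...,:2]-[502.5,163.5])@X,(P[...,:2]-[502.5,163.5])@Y,P[...,2]],-1)
    for lo,hi in((63,74),):
        q=l[(l[...,2]>lo)&(l[...,2]<hi)&(abs(l[...,1])<48)&(l[...,0]>100)&(l[...,0]<202)]
        print("box rear",np.sort(q[:,0])[-20:].round(1),len(q))
    q=l[(l[...,2]>55)&(abs(l[...,1])<55)&(l[...,0]>190)&(l[...,0]<240)]
E
```

```text
time: 15.4
position: [476.9, 159.0, 45.0]
ee_rot: [[-0.985, -0.173, -0.002], [-0.173, 0.985, -0.0], [0.002, -0.0, -1.0]]
force: [-6.7, -2.7, 2.5]
finger_gap: 21.3
grip_force: 30.4
pos [476.9 159.1  45. ] yaw 99.98 shift [ 0.004 -0.001  0.002] turn -0.02 t 15.45 F [-5.7 -2.6  3.3] j [  9.  19. -26.  44.  -0.  -1.]
board rows 203 344
board y [-63.02091592  65.30064877] mid 1.1398664231404751
plate top y -53.211952356159514 46.03685622632134 mid -3.587548064919087 x -39.99534528168497 -14.007823871047181 z -26.036557319512184
64 n 300 y -44.036380246905196 46.323927678271396 mid 1.1437737156830998 x -36.87825662335749
box rear [157.1 157.4 157.4 157.8 158.1 199.8 200.  200.1 200.5 200.6 200.7 200.9
 201.  201.2 201.3 201.6 201.6 201.8 201.9 202. ] 178
box rear [166.4 166.5 166.8 166.8 167.3 167.4 167.7 200.1 200.2 200.5 200.5 200.9
 201.2 201.4 201.6 201.8 201.8 201.9 201.9 202. ] 184
```

View pics/s1.png

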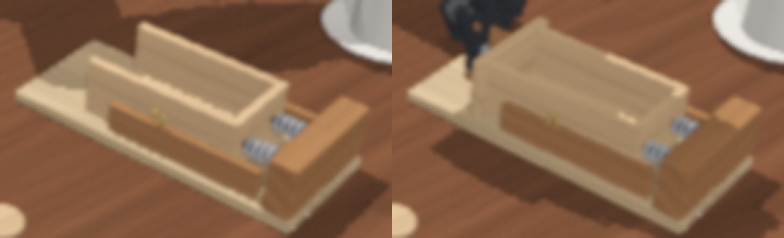

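Scene crops, before on the left and after on the right: the front (dark gripper at about (475,50)) stands flush against the open end. The box has moved back, the springs at (660,150) are shorter, and the tab is near the pin at (550,120). I'll measure the stroke from the rear face in the scene depth.

```bash
cat > stroke.py <<'E'
from h import *
import sys
C=cam("scene");a=np.radians(10);X=np.array([np.cos(a),np.sin(a)]);Y=np.array([-X[1],X[0]])
def rear(D):
    P=cloud(C,D);w=P[...,:2]-[502.5,163.5];l=np.stack([w@X,w@Y,P[...,2]],-1)
    q=l[(l[...,2]>46)&(l[...,2]<64)&(abs(l[...,1])<40)&(l[...,0]>148)&(l[...,0]<185)]
    h,e=np.histogram(q[:,0],np.arange(148,185,1));m=e[h.argmax()]+.5;g=q[abs(q[:,0]-m)<2]
    return np.median(g[:,0]),len(g),np.degrees(np.polyfit(g[:,1],g[:,0],1)[0]),g[:,1].mean()
print(rear(np.load("scene0.npz")["d"]))
if len(sys.argv)>1: print(rear(get_image("scene")[1]))
else: print(rear(np.load("scene1.npz")["d"]))
E
python3 stroke.py
```

```text
(np.float64(159.35071465587248), 83, np.float64(0.0256579166047204), np.float64(-1.6661693869092251))
(np.float64(168.73295575414252), 81, np.float64(-0.0774287891705811), np.float64(-1.2146684175598061))
```

```bash
python3 -m handwheel '[[1.5,-0.05,0,0,0],[1.5,0,0,0,0],[1.5,0,0,0,0],[1.5,0,0,0,0]]'; python3 stroke.py 1
python3 -m handwheel '[[1.5,0,0,0,0],[1.5,0,0,0,0],[1.5,0,0,0,0],[1.5,0,0,0,0],[1.5,0,0,0,0],[1.5,0,0,0,0],[1.5,0,0,0,0],[1.5,0,0,0,0],[1.5,0,0,0,0],[1.5,0,0,0,0],[1.5,0,0,0,0],[1.5,0,0,0,0]]'
```

```text
time: 16.05
position: [477.2, 159.1, 45.0]
ee_rot: [[-0.985, -0.173, -0.002], [-0.173, 0.985, -0.0], [0.002, -0.0, -1.0]]
force: [-7.8, -2.0, 2.4]
finger_gap: 21.6
grip_force: 30.4
(np.float64(159.35071465587248), 83, np.float64(0.0256579166047204), np.float64(-1.6661693869092251))
(np.float64(169.0512641953684), 72, np.float64(-0.08018545467558612), np.float64(1.6731890916352823))
time: 17.6
position: [477.3, 159.1, 45.1]
ee_rot: [[-0.985, -0.173, -0.002], [-0.173, 0.985, -0.0], [0.002, -0.0, -1.0]]
force: [-7.2, -2.9, 3.0]
finger_gap: 21.3
grip_force: 30.4
```

```bash
python3 -m handwheel '[[1.5,0,0,0,0],[1.5,0,0,0,0],[1.5,0,0,0,0],[1.5,0,0,0,0],[1.5,0,0,0,0],[1.5,0,0,0,0],[1.5,0,0,0,0],[1.5,0,0,0,0],[1.5,0,0,0,0],[1.5,0,0,0,0],[1.5,0,0,0,0],[1.5,0,0,0,0]]'
python3 rel.py w8; python3 - <<'E'
from h import *
for n in("w4","w8"):
    z=np.load(n+".npz");C=cam("wrist",dict(position=z["p"],ee_rot=z["R"]));P=cloud(C,z["d"]);T=(P-z["p"])@z["R"]
    q=T[(abs(T[...,1]-1)<6)&(T[...,0]>12)&(T[...,0]<22)&(T[...,2]>-18)&(T[...,2]<22)]
    k=np.polyfit(q[:,2],q[:,0],1);print(n,"pull outer tilt deg",np.degrees(np.arctan(k[0])),len(q),"x",q[:,0].mean())
    q=T[(abs(T[...,1]-1)<7)&(T[...,0]>0)&(T[...,0]<14)&(T[...,2]>-34)&(T[...,2]<-20)]
    k=np.polyfit(q[:,0],q[:,2],1);print(" pull top tilt",np.degrees(np.arctan(k[0])),len(q),"world z",(z["p"][2]-q[:,2].mean()))
    q=T[(abs(T[...,1])>40)&(abs(T[...,1])<60)&(T[...,0]<-18)&(T[...,0]>-30)&(T[...,2]>-15)&(T[...,2]<30)]
    if len(q)>30:
        A=np.c_[q[:,1:],np.ones(len(q))];k=np.linalg.lstsq(A,q[:,0],rcond=None)[0];print(" plate face: yaw,tilt",np.degrees(k[:2]),len(q))
im,_=get_image("scene");cv2.imwrite("pics/s2.png",cv2.resize(im[180:290,350:500],None,fx=5,fy=5,interpolation=cv2.INTER_CUBIC))
E
```

```text
time: 19.1
position: [477.3, 159.1, 45.0]
ee_rot: [[-0.985, -0.173, -0.002], [-0.173, 0.985, -0.0], [0.002, -0.0, -1.0]]
force: [-6.7, -2.8, 2.2]
finger_gap: 21.9
grip_force: 30.4
pos [477.2 159.1  45. ] yaw 99.98 shift [-0.002 -0.002 -0.002] turn -0.02 t 19.15 F [-7.2 -2.1  3.3] j [  9.  19. -26.  44.  -0.  -1.]
board rows 202 344
board y [-62.98306165  65.35674773] mid 1.1868430394512401
plate top y -53.26793501017182 46.183112837600184 mid -3.542411086285817 x -39.990512077790974 -14.007686517127624 z -26.05099650739381
64 n 300 y -44.0705039843229 46.210768540127056 mid 1.0701322779020792 x -37.32372083318473
w4 pull outer tilt deg 0.013443603789732951 1618 x 16.21962317089936
 pull top tilt 0.36253310281491213 1655 world z 188.92845844567955
 plate face: yaw,tilt [-0.14756121 -0.11429043] 973
w8 pull outer tilt deg -0.1383077577097607 1593 x 16.24861688613281
 pull top tilt 0.40163310520603007 1657 world z 71.25228339112518
 plate face: yaw,tilt [-0.02870446 -0.1604424 ] 977
```

View pics/s2.png

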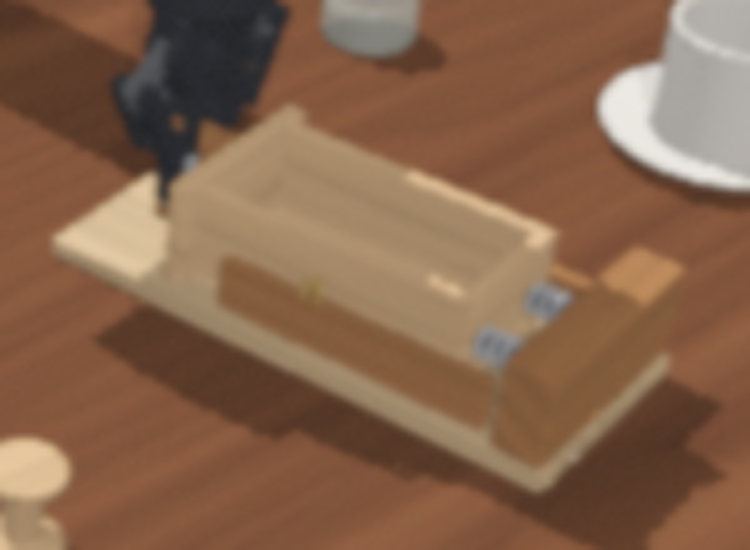

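The picture shows the front flush and centred on the box's open end, with the tab at the brass pins (310,288) and the springs compressed. The pressure of about 7.5–8 N has held for over 3 s with the front square, so I'm handing it in.

```bash
python3 -m handwheel '[[1.5,0,0,0,0],[1.5,0,0,0,0],[1.5,0,0,0,0],[1.5,0,0,0,0]]'; python3 -c "from station import sign_off;print(sign_off())"
```

```text
time: 19.7
position: [477.3, 159.1, 45.0]
ee_rot: [[-0.985, -0.173, -0.002], [-0.173, 0.985, -0.0], [0.002, -0.0, -1.0]]
force: [-6.9, -1.8, 2.7]
finger_gap: 21.7
grip_force: 30.4
the job is handed in; nothing more can be done
None
```

The low front stands on the board, flat and centred against the box's open end; the arm still holds it at about 30 N and presses with about 7–8 N, with the box pushed back about 9.7 mm (held over 3 s), and the job was handed in at 19.7 s.

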